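# Make up two sanding kits for the bow shop

## Robot

A 6-joint arm with a two-finger parallel gripper is mounted at the origin on the work surface. World frame = base frame: x ahead of the robot, y to its left, z up, the work surface at z = 0. Lengths are in mm, angles in rad, forces in N, time in s.
With the tool pointing down it reaches from about 350 to 925 mm from the base axis. Payload 6.4 kg.
Tool frame: the origin (TCP) lies at the very end of the fingers, on their centre line; the grasp point (between the pads) lies r.grip_point_offset behind it (r.grip_point_offset is the distance from the TCP to the grasp point, in mm); z points along the fingers, y is the line along which they close (so a half turn about z gives the same grasp; the last joint's range is limited). The gripper opens to 85 mm and grips with 20 to 120 N. Pads are 22 mm wide; open, the fingers measure 114 mm over their backs; the gripper's body (76 mm by 85 mm) begins 54 mm behind the grasp point. The pads swing forward as they close: fully open they stand 13 mm farther back than shut.
Start: joints at [-1.489, 0.245, 1.558, -0, 1.339, -0.174], TCP at [164.467, -628.86, 231.29] pointing down, gripper open.
Joint ranges: [-3.13, 3.13], [-1.02, 2.26], [0.13, 2.54], [-0.95, 4.09], [0.21, 2.88], [-2.74, 2.74]. Speed limits (rad/s): [2.57, 2.57, 3.14, 3.14, 3.14, 3.14].

## Interface

Orientations are given as a rotation vector (axis times angle).
In Python, from plant import r, read_state, read_camera gives the robot as it stands. The module is installed in compiled form; this text tells all that it offers. Calls block until the motion is done:
- r.move_to(position, orientation): joint-space move of the TCP to a pose.
- r.servo_line(position, vel=150, orientation=None): straight line of the TCP; orientation=None keeps the orientation; vel is the mean speed in mm/s.
- r.move_j(angles): joint-space move.
- r.let_go() and r.grasp(): open the fingers fully, or close them until they stop; the grip force is fixed at half the most.
- r.sleep(seconds).
- r.ik(position, orientation): joint angles nearest the present ones, or None.
- read_state(): the state.
- read_camera(name): name is "side" or "top" or "wrist"; returns a dict with "pixels" (400x640x3 uint8, blue, green, red), "z_map" (400x640 float32, mm along the optical axis (not along the pixel's ray), 0 where there is no reading), "camera_matrix" (3x3 intrinsics, pixels), "extrinsics" (4x4, takes a point from camera to world coordinates); the wrist camera has in their place "tool_from_camera" (4x4, takes a point from camera to tool coordinates, whose origin is the TCP and whose axes are the flange's). Camera axes: x right, y down, z forward; pixel columns grow to the right and rows downward; lengths in mm; the calibration is good to about 2 mm. The wrist camera is an equidistant fisheye: a pixel r from the principal point sees the ray r / f radians off the axis. A picture is of the moment at which its call begins: read the wrist's pose just before it.
A pose or a line that the arm cannot do raises r.MotionError and nothing moves.
- r.hand_in(): hands the job in; it is judged then, once.
The state is a dict: "time_s": time; "joint_pos": joint angles; "joint_velocities": joint speeds; "effort": joint torques, N m; "ee_pos": TCP position; "ee_rot": TCP orientation; "wrist_force": force on the tool from outside, world axes, zero at the start; "torque": the same for the moment, N m; "opening": finger opening in mm; "gripper_force": force on a finger pad.
Only numpy, scipy, OpenCV 4.12 (cv2) and the standard library are available. Lean on these libraries where they do the work, as an engineer would, in place of code of your own. Each camera call takes 0.05 s, during which the arm holds its last target. There are 200 camera calls.

## Task

Make up two sanding kits from the stock on the bench: the short sanding drum and the plain cork block go into the deep metal box, the tall sanding drum and the sanding block with a handle go into the shallow wooden tray. In each container the two things sit side by side flat on the floor, drums standing upright and the handle on top; then close the metal box with its loose lid so that it lies fully down on the rim. Leave the white glue bottle standing where it is.

Things in the scene. Friction and masses are not known exactly. Their poses are not given: they have to be found in the camera images.
- kit_box: Deep open box of bare sheet aluminium, fixed to the bench, 144 (its x) x 112 (its y) x 42 mm high, walls and floor 4 mm, so inside 136 x 104 mm and 38 mm deep. Origin at the centre of its underside, z up. The fill line is the rim: the lid only seats when everything inside stays below it.
- kit_tray: Shallow open tray of light wood, fixed to the bench, 168 (its x) x 112 (its y) x 22 mm high, walls and floor 4 mm, so inside 160 x 104 mm. Origin at the centre of its underside, z up.
- lid: Loose aluminium lid of the metal box, lying right way up, 0.15-0.31 kg. Plate with underside at z = 10 mm, round it a flared skirt, overall 166 (x) x 134 (y) mm, that goes outside the box with 4 mm play each side at the plate, 9 at the mouth. On top a central bar handle 60 (x) x 14 (y) mm, z = 14 to 36. Origin: centre of skirt's lower edge; seated 32 mm above the box's, long side to long side.
- short_drum: Short sanding drum, standing cylinder of 34 mm diameter and 32 mm height, dull red abrasive round a dark rubber core with a steel hub. Origin at the centre of its underside, z up. 0.05 to 0.1 kg.
- tall_drum: Tall sanding drum, standing cylinder of 44 mm diameter and 58 mm height, same materials as the short one. Origin at the centre of its underside, z up. 0.11 to 0.23 kg.
- cork_block: Plain cork sanding block, 60 (its x) x 36 (its y) x 28 mm high, slightly rounded edges. Origin at the centre of its underside, z up. 0.03 to 0.07 kg.
- handle_block: Wooden sanding block with a handle: a flat base 68 (its x) x 42 (its y) x 14 mm, on it a ridge to grip, 60 mm long (x), 18 mm wide (y), from z = 14 to z = 36 mm. Origin at the centre of the underside, z up. 0.07 to 0.14 kg.
- glue_bottle: White glue bottle, 44 mm diameter, 88 mm high, standing loose on the bench: a bystander, to be left standing in its place. Origin at the centre of its underside.
Things that resemble listed ones, but are neither listed nor needed, are in the scene too. Leave any yellow look-alike of the handle_block alone.

How it is judged:
By the outcome, as a careful person would: the job done as asked, in the order asked, and still so for the second after the job is handed in, with the robot touching nothing.
It also fails if it takes over 138 s, if anything falls off the work surface, if the arm or the gripper's body presses on something with over 40 N, if the wrist force passes 120 N, or if a joint passes its speed limit or range.

## Working session

There is one attempt and no reset: what is moved stays moved. The work goes in short steps, each a Python script; the robot and the scene stay as the last script left them, time stands still between calls to the robot, and variables do not carry over. Pictures are saved under pics/ and viewed, at most 14 in all, crops included, and the job is handed in when it is done.

```bash
mkdir -p pics; python3 - <<'E'
from plant import r, read_state, read_camera
import cv2,numpy as np,pickle
s=read_state();print(s,r.grip_point_offset)
for n in("top","side"):
    d=read_camera(n);cv2.imwrite(f"pics/{n}0.png",d["pixels"]);pickle.dump(d,open(f"{n}0.pkl","wb"))
    print(n,d["camera_matrix"],d["extrinsics"],(d["z_map"]>0).mean())
E
```

```text
{'time_s': 0.0, 'joint_pos': array([-1.48910969e+00,  2.45825471e-01,  1.55903797e+00,  4.27265776e-05,
        1.33868426e+00, -1.74080295e-01]), 'joint_velocities': array([-0.00151313,  0.00096441,  0.00011368, -0.0011735 ,  0.00051393,
        0.00168877]), 'effort': array([-4.91577011e-04, -4.29506493e+01, -3.26129258e+01, -1.64346789e-04,
        5.22638336e-03,  5.55662183e-06]), 'ee_pos': array([ 164.4237312 , -628.27835408,  230.16014752]), 'ee_rot': array([-3.11400541e+00, -4.00399394e-01, -2.06920877e-04]), 'wrist_force': array([-0.35560709,  0.86559334, -0.5544075 ]), 'torque': array([ 0.04352619, -0.04305118,  0.01628222]), 'gripper_force': 0.0, 'opening': 85.34402073358086} 18.700000000000003
top [[411.21821387   0.         324.12528196]
 [  0.         411.21821387 199.65651109]
 [  0.           0.           1.        ]] [[-8.87795369e-03 -9.89153692e-01  1.46615674e-01  3.50276480e+02]
 [-9.99867453e-01  1.07823059e-02  1.21991099e-02 -1.26307244e+01]
 [-1.36476496e-02 -1.46487937e-01 -9.89118307e-01  1.15886200e+03]
 [ 0.00000000e+00  0.00000000e+00  0.00000000e+00  1.00000000e+00]] 0.99592578125
side [[484.7594306    0.         322.84190976]
 [  0.         484.7594306  195.01480884]
 [  0.           0.           1.        ]] [[-9.61537516e-01 -1.77386221e-01  2.09713455e-01  2.89777434e+02]
 [-2.74623157e-01  6.35490318e-01 -7.21619136e-01  7.53685136e+02]
 [-5.26557914e-03 -7.51456043e-01 -6.59762146e-01  7.42683629e+02]
 [ 0.00000000e+00  0.00000000e+00  0.00000000e+00  1.00000000e+00]] 0.99575390625
```

View pics/top0.png

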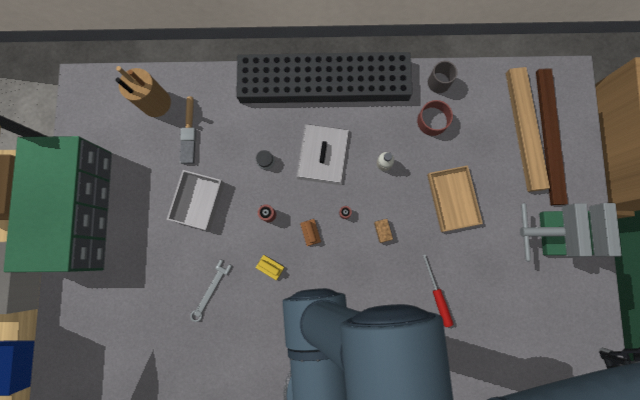

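View pics/side0.png

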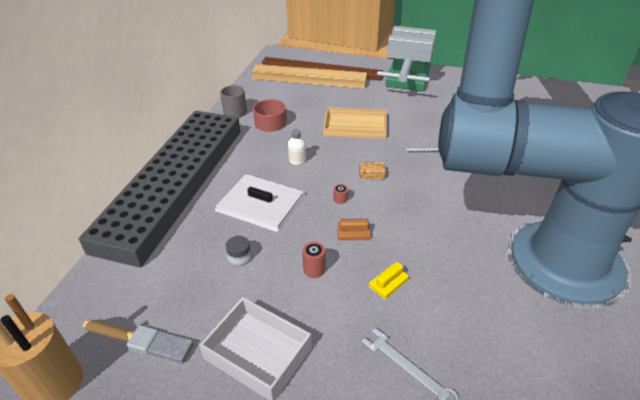

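The top view shows:
- box (195,200), tray (455,198), lid (324,153), glue bottle (386,160) and a grey jar (264,159)
- two drums: (267,213) is the larger, so tall_drum; (345,212) is the smaller, so short_drum
- two handled blocks: brown-orange (310,232) is handle_block; yellow (270,267) is the look-alike to leave alone
- cork, speckled, at (384,231)

I'll confirm these in a crop and measure.

```bash
cat > h.py <<'E'
from plant import r, read_state, read_camera
import cv2,numpy as np
from scipy.spatial.transform import Rotation as R
def ray_plane(d,uv,z):
    "pixels -> world points on the plane at height z"
    uv=np.atleast_2d(uv).astype(float);E=d["extrinsics"]
    w=np.c_[uv,np.ones(len(uv))]@np.linalg.inv(d["camera_matrix"]).T@E[:3,:3].T
    return E[:3,3]+w*((z-E[2,3])/w[:,2])[:,None]
def cloud(d):
    v,u=np.mgrid[:400,:640];E=d["extrinsics"];z=d["z_map"]
    c=np.stack([u,v,np.ones_like(u)],-1)@np.linalg.inv(d["camera_matrix"]).T*z[...,None]
    return c@E[:3,:3].T+E[:3,3]
E
python3 - <<'E'
from h import *
import pickle
T,S=[pickle.load(open(n+"0.pkl","rb")) for n in("top","side")]
# name: top roi centre, half, top height, side centre
O=dict(box=((195,200),34,42,(257,345),62),tray=((455,198),36,22,(355,123),38),lid=((324,153),36,14,(260,200),48),tall=((267,213),14,58,(314,259),24),
 short=((345,212),11,32,(340,194),14),cork=((384,231),14,28,(372,171),18),handle=((310,232),16,36,(354,230),22),glue=((386,160),14,88,(297,148),22),yellow=((270,267),18,36,(390,280),24),jar=((264,159),14,40,(238,250),20))
for k,(ct,ht,z,cs,hs) in O.items():
  for n,d,c,h in(("top",T,ct,ht),("side",S,cs,hs)):
    P=cloud(d)[c[1]-h:c[1]+h,c[0]-h:c[0]+h].reshape(-1,3)
    A=P[(P[:,2]>7)];B=P[abs(P[:,2]-z)<5]
    for nm,Q in(("all",A),("topz",B)):
      if len(Q)>5:
        m=cv2.minAreaRect(Q[:,:2].astype(np.float32));print(k,n,nm,len(Q),np.round(m[0],1),np.round(m[1],1),round(m[2],1),"zmax",round(np.percentile(Q[:,2],98),1))
a=cv2.resize(T["pixels"][140:290,160:500],None,fx=2.3,fy=2.3,interpolation=cv2.INTER_CUBIC);cv2.imwrite("pics/crop1.png",a)
E
```

```text
box top all 977 [483.8 190.2] [460.9 159.7] 75.0 zmax 581.8
box top topz 324 [521.5 359.9] [114.  144.6] 74.7 zmax 46.4
box side all 3023 [403.2 495.5] [172.  537.1] 41.5 zmax 43.5
box side topz 967 [521.9 361.8] [113.9 146.5] 74.3 zmax 43.5
tray top all 788 [ 484.2 -207.5] [173.2 440. ] 13.0 zmax 1158.9
tray top topz 354 [ 521. -364.] [168.3 114.1] 10.7 zmax 26.3
tray side all 777 [462.8  86.4] [ 178.4 1367. ] 7.1 zmax 742.7
tray side topz 329 [ 521.7 -360.6] [166.7 122.9] 10.4 zmax 23.6
lid top all 2424 [551.8  29.1] [161.5 378.5] 78.6 zmax 36.9
lid top topz 2183 [653.9   2.5] [129.1 161.4] 80.9 zmax 18.2
lid side all 3294 [561.8 310.2] [ 229.9 1014.9] 18.8 zmax 42.4
lid side topz 2482 [689.  -32.6] [237.1 247.5] 8.0 zmax 16.7
tall top all 253 [410.9 100.8] [245.9  75.3] 44.9 zmax 63.9
tall top topz 199 [483.  159.6] [41.3 41.6] 0.0 zmax 62.5
tall side all 694 [399.3 450.6] [ 42.7 643.2] 16.1 zmax 60.4
tall side topz 330 [481.9 162.2] [41.8 43.1] 15.7 zmax 60.5
short top all 127 [428.6 -29.8] [ 34.7 156.6] 65.1 zmax 575.9
short top topz 114 [483.8 -57.4] [30.5 31.3] 89.0 zmax 35.6

[... 641 characters left out ...]
3.9] [ 43.8 355.7] 56.0 zmax 1158.9
glue top topz 48 [ 625.  -171.2] [18.9 19.6] 40.0 zmax 92.3
glue side all 501 [476.6 219.4] [  69.9 1129.8] 22.8 zmax 88.1
glue side topz 43 [ 626.  -166.8] [20.  19.8] 23.4 zmax 88.5
yellow top all 390 [328.5  90.7] [201.8  62.6] 84.6 zmax 40.0
yellow top topz 140 [334.6 153.1] [58.9 17.9] 57.9 zmax 39.7
yellow side all 723 [329.6 434.7] [ 68.9 639.2] 1.0 zmax 37.9
yellow side topz 238 [333.9 155.7] [59.8 18.5] 59.7 zmax 38.2
jar top all 279 [497.5  93.8] [360.1  48.7] 28.2 zmax 44.4
jar top topz 211 [636.4 168.4] [45. 44.] 34.6 zmax 43.9
jar side all 611 [479.9 458.6] [ 50.7 700.2] 28.7 zmax 41.3
jar side topz 339 [637.1 171.5] [44.5 45.5] 46.6 zmax 41.4
```

View pics/crop1.png

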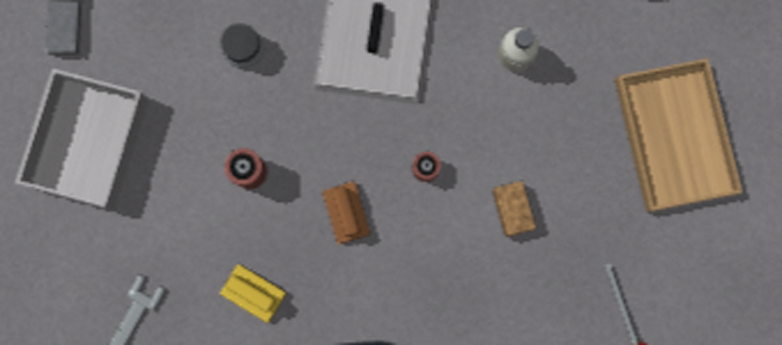

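The crop confirms the identities. The red-brown handled block at crop (346,212) is not yellow, and the larger drum at (243,168) and smaller at (427,165) are distinct. The cork is speckled at (515,208). I start with the short drum.

```bash
cat >> h.py <<'E'
BOX=(521.7,360.9,-15.5); TRAY=(521.3,-362.2,10.6); UP=180
def local(f,x,y):
    a=np.radians(f[2]);return f[0]+x*np.cos(a)-y*np.sin(a),f[1]+x*np.sin(a)+y*np.cos(a)
def rv(yaw): return (R.from_euler("z",yaw,degrees=True)*R.from_euler("x",180,degrees=True)).as_rotvec()
def goto(x,y,yaw,z=UP):
    "joint move, choosing the half turn that moves the joints least (tool x along yaw, fingers close across it)"
    q0=read_state()["joint_pos"];c=[]
    for k in(-180,0,180):
        q=r.ik([x,y,z],rv(yaw+k))
        if q is not None:c.append((abs(np.array(q)-q0).max(),k))
    r.move_to([x,y,z],rv(yaw+min(c)[1]))
def st(t):
    s=read_state();print(t,"t",round(s["time_s"],1),"ee",np.round(s["ee_pos"],1),"open",round(s["opening"],1),"gf",round(s["gripper_force"]),"F",np.round(s["wrist_force"],1))
def pick(x,y,yaw,z):
    goto(x,y,yaw);r.servo_line([x,y,z]);st("down");r.grasp();st("grip");r.servo_line([x,y,UP]);st("up")
def place(x,y,yaw,z):
    goto(x,y,yaw);r.servo_line([x,y,z+25]);r.servo_line([x,y,z],vel=40);st("place");r.let_go();st("open");r.servo_line([x,y,UP])
E
python3 - <<'E'
from h import *
pick(483.9,-55.5,BOX[2]+90,4)
place(*local(BOX,0,30),BOX[2]+90,9)
st("end")
E
```

```text
down t 3.8 ee [484.7 -55.8   4.9] open 85.2 gf 0 F [0.4 0.4 0.7]
grip t 4.3 ee [484.4 -55.7   4.6] open 32.2 gf 60 F [-0.9  0.2  4.6]
up t 5.6 ee [483.2 -55.3 178.8] open 32.1 gf 59 F [ 0.6 -0.7 -0.3]
place t 9.2 ee [529.6 389.8   8.6] open 32.7 gf 59 F [-0.   0.3 -0.5]
open t 9.7 ee [529.8 389.8   9. ] open 85.6 gf 0 F [ 0.1 -0.6 -0.3]
end t 11.0 ee [529.  389.4 178.5] open 85.9 gf 0 F [-1.5  0.  -0.1]
```

```bash
python3 - <<'E'
from h import *
pick(432,-159.7,106,1)
place(*local(BOX,0,-25),BOX[2]+90,6)
goto(430,42,17)
T=read_camera("top");S=read_camera("side")
a=T["pixels"][160:240,150:320];b=S["pixels"][270:400,180:340]
a=cv2.resize(a,(680,320));b=cv2.resize(b,(320,260));c=np.zeros((580,680,3),np.uint8);c[:320]=a;c[320:,:320]=b
w=cv2.resize(read_camera("wrist")["pixels"],(360,225));c[320:545,320:]=w
cv2.imwrite("pics/a1.png",c)
E
```

```text
down t 14.4 ee [ 432.6 -160.1    1.7] open 85.3 gf 0 F [-0.7  0.2 -0. ]
grip t 14.7 ee [ 432.9 -160.3    2.1] open 58.8 gf 65 F [-0.4  0.5  5.5]
up t 16.1 ee [ 431.4 -159.3  178.9] open 58.7 gf 64 F [ 0.1 -0.1 -0.2]
place t 19.8 ee [514.7 336.7   6.1] open 58.6 gf 65 F [-2.1 -1.5  5. ]
open t 20.2 ee [515.  336.8   5.8] open 85.4 gf 0 F [0.1 0.8 0.4]
```

View pics/a1.png

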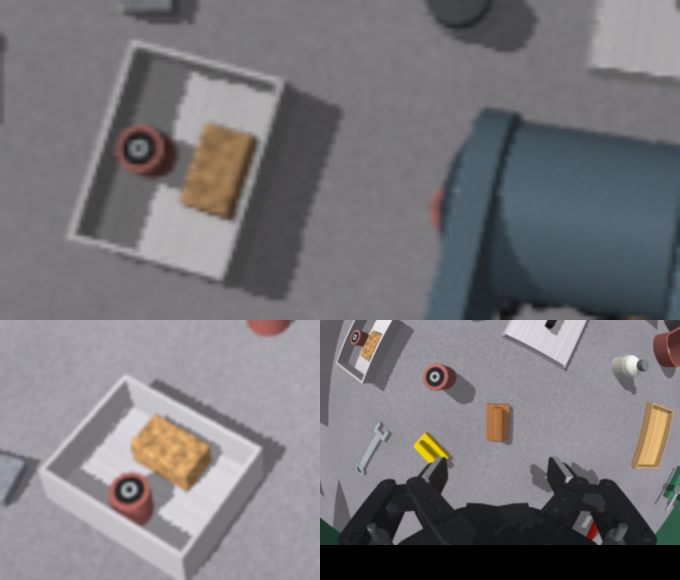

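Both lie flat and upright inside the box: drum at crop (142,150), cork at (218,170), side by side. Next is the tray kit.

```bash
python3 - <<'E'
from h import *
pick(482.4,160.9,TRAY[2],30)
place(*local(TRAY,40,0),TRAY[2],35)
pick(430.5,41.8,17,17)
place(*local(TRAY,-36,0),TRAY[2],22)
goto(521.7,360.9-250,-15,250)
T=read_camera("top");S=read_camera("side")
import pickle;pickle.dump((T,S),open("ts1.pkl","wb"))
c=np.zeros((600,680,3),np.uint8)
c[:300,:400]=cv2.resize(T["pixels"][160:235,410:510],(400,300))
c[300:,:400]=cv2.resize(S["pixels"][80:155,305:405],(400,300))
c[:300,400:]=cv2.resize(T["pixels"][115:195,288:362],(280,300))
c[300:,400:]=cv2.resize(S["pixels"][160:240,210:310],(280,300))
cv2.imwrite("pics/a2.png",c)
# lid from black bar (top z=36) and light plate
for n,d,(u0,v0,u1,v1) in(("top",T,(295,120,352,190)),("side",S,(212,172,306,230))):
    P=cloud(d);g=d["pixels"].max(-1);m=np.zeros((400,640),bool);m[v0:v1,u0:u1]=True
    b=m&(P[...,2]>30)&(P[...,2]<45);p=m&(P[...,2]>8)&(P[...,2]<22)
    for k,q in(("bar",b),("plate",p)):
        Q=P[q];a=cv2.minAreaRect(Q[:,:2].astype(np.float32));print(n,k,len(Q),np.round(a[0],1),np.round(a[1],1),round(a[2],1))
E
```

```text
down t 24.6 ee [483.3 160.8  31. ] open 85.3 gf 0 F [0.1 0.4 0.7]
grip t 25.1 ee [483.2 161.   30.8] open 42.2 gf 61 F [-0.9 -1.2  5. ]
up t 26.2 ee [481.5 160.8 178.7] open 42.3 gf 61 F [-0.1  0.  -0.9]
place t 29.8 ee [ 560.4 -354.7   34.9] open 42.3 gf 61 F [-2.   1.5  1.8]
open t 30.3 ee [ 560.7 -354.9   35. ] open 85.1 gf 0 F [-0.8 -0.8 -0.5]
down t 34.2 ee [431.3  41.6  17.7] open 85.4 gf 0 F [0.4 0.6 0.2]
grip t 34.8 ee [430.9  41.7  17.4] open 16.9 gf 60 F [-0.6  1.3  2.6]
up t 36.1 ee [429.7  41.9 178.8] open 16.6 gf 59 F [-0.8  0.6 -1.4]
place t 39.4 ee [ 485.9 -368.8   21.7] open 16.7 gf 59 F [-1.  -0.7 -1.2]
open t 40.1 ee [ 485.9 -368.8   22. ] open 85.3 gf 0 F [0.3 0.1 0.1]
top bar 102 [654.9   2.8] [13.9 58.3] 80.3
top plate 2256 [654.6   3.1] [130.1 161.5] 81.2
side bar 132 [656.5   6.7] [18.  59.7] 77.1
side plate 2469 [656.   6.] [129.8 160.5] 81.3
```

View pics/a2.png

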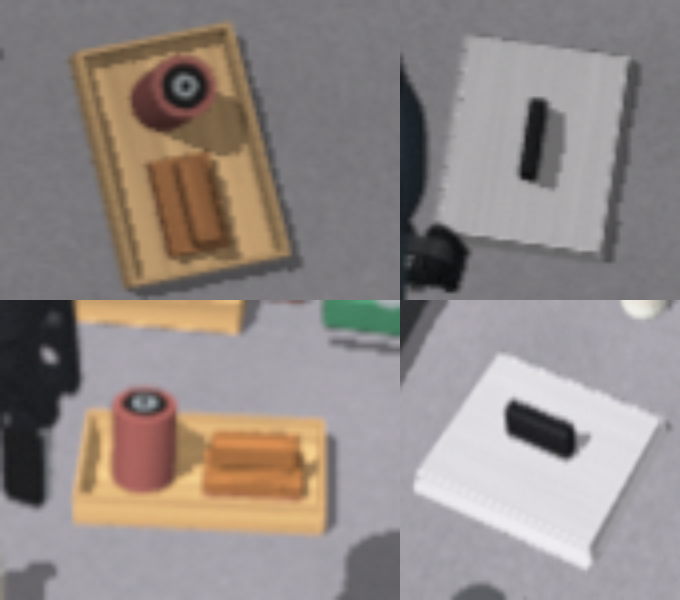

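The tray holds the drum upright (crop 185,85) and the block flat with its handle up (190,205). The lid is undisturbed, with its bar at (535,140). Next I fit the lid.

```bash
python3 - <<'E'
from h import *
import pickle
pick(655.3,4.5,-8.8,17)
x,y,_=BOX
goto(x,y,-15.5);r.servo_line([x,y,75]);st("above")
r.servo_line([x,y,49.5],vel=30);st("seat")
r.let_go();r.servo_line([x,y,UP]);goto(500,0,0,300);st("end")
T=read_camera("top");S=read_camera("side")
c=np.zeros((600,800,3),np.uint8)
c[:300,:400]=cv2.resize(T["pixels"][160:235,145:245],(400,300))
c[:,400:]=cv2.resize(S["pixels"][270:400,195:325],(400,600))
c[300:,:400]=cv2.resize(T["pixels"],(400,300))
cv2.imwrite("pics/a3.png",c)
for n,d,(u0,v0,u1,v1) in(("top",T,(155,160,235,240)),("side",S,(195,280,320,398))):
    P=cloud(d);m=np.zeros((400,640),bool);m[v0:v1,u0:u1]=True
    Q=P[m&(P[...,2]>38)&(P[...,2]<58)];a=cv2.minAreaRect(Q[:,:2].astype(np.float32))
    f=np.linalg.lstsq(np.c_[Q[:,:2]-Q[:,:2].mean(0),np.ones(len(Q))],Q[:,2],rcond=None)[0]
    print(n,np.round(a[0],1),np.round(a[1],1),round(a[2],1),"tilt deg",np.degrees(f[:2]),"median z",np.median(Q[:,2]))
E
```

```text
down t 45.1 ee [656.3   4.4  18.4] open 85.2 gf 0 F [-0.  0.  0.]
grip t 45.8 ee [655.5   4.6  17.3] open 12.3 gf 60 F [0.7 0.8 2. ]
up t 47.0 ee [654.4   4.6 178.4] open 12.5 gf 60 F [ 0.7 -0.6 -3.6]
above t 49.3 ee [522.7 361.2  76.2] open 12.6 gf 60 F [ 0.6 -0.3 -1. ]
seat t 50.3 ee [521.8 361.   49.5] open 12.3 gf 60 F [ 0.2  0.1 -2. ]
end t 53.4 ee [500.    0.6 299.4] open 85.5 gf 0 F [-0.4  0.8 -0.1]
top [522.  357.9] [131.3 163.5] 74.2 tilt deg [0.08671248 0.29100926] median z 46.22496290430797
side [521.7 363. ] [128.9 160.8] 74.2 tilt deg [ 0.08408789 -0.3874618 ] median z 45.1289688356361
```

View pics/a3.png

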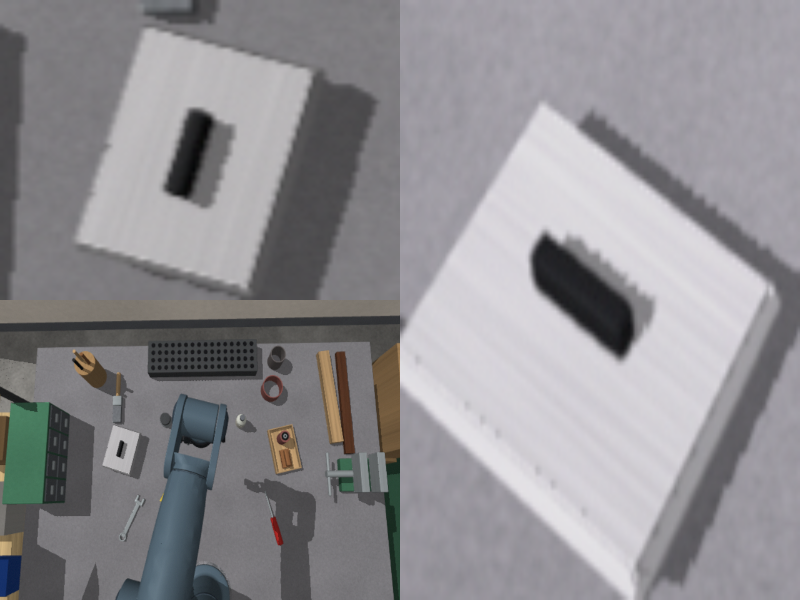

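The picture shows the lid centred over the box, with its bar at (190,152). The plate top measures about 46 mm, which is the seated height, and the tilt is under 0.4°. The glue bottle stands where it was, at (241,420).

```bash
python3 -c "
from plant import r
print(r.hand_in())"
```

```text
the job is handed in; nothing more can be done
None
```

Both kits are packed as asked, the metal box's lid is down on the rim, the glue bottle still stands where it was, and the job was handed in at about 53 s of the 138 s allowed; no verdict came back.

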